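Grip the stuck canister in the pump clamp and keep the pressure on

TASK

One of the two pump clamps has the aluminium canister with the stuck twist top standing in it; the other holds a mug whose handle has just been glued, so leave that clamp and its mug alone. On the canister's clamp, pump the lever by its cross bar, forward and back, until the sprung rubber pad has pushed the canister home against the fixed V jaw and is itself pressed in about half-way: firm enough for me to twist the top, but not squashed to its stop, which would dent the tin. The clamp does not lock, so finish with your hand still on the cross bar keeping that pressure, and do not push the jaw itself or knock the other things about.

Things in the scene. Friction and masses are not known exactly. Their poses are not given: they have to be found in the camera images.
- canister: plain aluminium canister, upright round tin 68 mm across and 104 mm tall with a ribbed aluminium twist top (62 mm across, upper 16 mm), 0.3 kg. Origin: centre of its underside. It stands in either the left or the right clamp, 7 to 17 mm short of the V jaw, and slides on the clamp's base when pushed.
- mended_mug: cream ceramic mug with a side handle, 74 mm across the rim, 85 mm tall. Origin: centre of its underside. It stands in the clamp that does not hold the canister, and is to be left alone.
- flask: navy vacuum flask, 84 mm across, 235 mm tall, standing on the table between the far ends of the clamps. Origin: centre of its underside. A bystander.
- spare_mug: second cream mug with a side handle, 76 mm across, 90 mm tall, standing on the bare table, not in a clamp. Origin: centre of its underside. A bystander.
- left_clamp: left (+y) one-hand bar clamp, fixed. Wooden base 300 x 84 mm, 12 mm thick, from 160 mm behind to 140 mm ahead of the origin (on the table, under the bar line). x runs along the bar from the pump lever (robot's side) to the fixed V jaw, y left, z up. Housing cheeks 72 mm high at x = -160 to -85; the toothed bar sticks out up to 210 mm behind the origin.
- left_seat (a point): centre of the canister's underside when it is home in the left clamp's V jaw: at x = 87, z = 12 mm in the clamp's frame. The fixed steel V jaw opens towards the lever, is 90 mm high and has its vertex at x = 125 mm.
- left_bar (a point): black round cross bar on top of the left pump lever, 14 mm thick, 80 mm long along the clamp's y, on two thin steel arms 20 mm either side of its middle (the origin). At rest at x = -140, z = 127 mm of the clamp's frame. Pinch it from above, closing along the clamp's x (round, it turns in the grip), or push it from behind. Around it nothing but the canister or mug is over 76 mm high.
- left_pump (a joint): left pump lever, rad: 0 at rest, leaning back 0.25 rad; 0.5 fully forward (to the V jaw), leaning forward 0.25 rad. The cross bar is 100 mm from the hinge and travels 50 mm. A spring (2 to 3 N at the cross bar) returns it. The push at the cross bar is about half the toothed bar's push, plus this spring.
- left_advance (a joint): advance of the left toothed bar and jaw plate, m: 0 back, 0.115 at most; starts at 0.02 to 0.05; pad meets the home canister at about 0.083. The lever's forward swing drives it 50 mm per rad by a pawl (25 mm a full stroke, less up to 6 mm before a tooth is met). On the back swing it stays, held only by 3.5 N of friction: under more pressure it slips back when the lever is let go.
- left_press (a joint): how far the left clamp's pad is pressed back towards its jaw plate, m: 0 free, 0.020 squashed to its stop. Spring 800 N/m: 0.010, half-way, is 8 N on the canister. Seen from above, the gap from jaw plate to the pad's thin steel back plate is 20 mm when free and 10 mm half-way.
- left_pad_face (a point): middle of the front face of the left clamp's rubber pad, 48 mm above the table; at x = -30 mm + advance - compression in the clamp's frame.
- left_pad: black rubber pad (54 mm wide, 48 mm high, 6 mm thick) on the left clamp's sprung plate. Origin: 30 mm ahead of its front face along the clamp's x, at table height.
- left_jaw: the left clamp's sliding toothed bar with its steel jaw plate, 56 mm wide, 12 mm thick, top 74 mm above the table. Origin: 58 mm ahead of the plate's front face, at table height. Not to be pushed by hand.
- left_lever: the left clamp's pump lever: two thin steel arms and the cross bar. Origin: middle of its hinge axis, at x = -115, z = 30 mm of the clamp's frame; axes parallel to the clamp's at rest, then turning with the lever about y.
- right_clamp: right (-y) one-hand bar clamp, fixed. Wooden base 300 x 84 mm, 12 mm thick, from 160 mm behind to 140 mm ahead of the origin (on the table, under the bar line). x runs along the bar from the pump lever (robot's side) to the fixed V jaw, y left, z up. Housing cheeks 72 mm high at x = -160 to -85; the toothed bar sticks out up to 210 mm behind the origin.
- right_seat (a point): centre of the canister's underside when it is home in the right clamp's V jaw: at x = 87, z = 12 mm in the clamp's frame. The fixed steel V jaw opens towards the lever, is 90 mm high and has its vertex at x = 125 mm.
- right_bar (a point): black round cross bar on top of the right pump lever, 14 mm thick, 80 mm long along the clamp's y, on two thin steel arms 20 mm either side of its middle (the origin). At rest at x = -140, z = 127 mm of the clamp's frame. Pinch it from above, closing along the clamp's x (round, it turns in the grip), or push it from behind. Around it nothing but the canister or mug is over 76 mm high.
- right_pump (a joint): right pump lever, rad: 0 at rest, leaning back 0.25 rad; 0.5 fully forward (to the V jaw), leaning forward 0.25 rad. The cross bar is 100 mm from the hinge and travels 50 mm. A spring (2 to 3 N at the cross bar) returns it. The push at the cross bar is about half the toothed bar's push, plus this spring.
- right_advance (a joint): advance of the right toothed bar and jaw plate, m: 0 back, 0.115 at most; starts at 0.02 to 0.05; pad meets the home canister at about 0.083. The lever's forward swing drives it 50 mm per rad by a pawl (25 mm a full stroke, less up to 6 mm before a tooth is met). On the back swing it stays, held only by 3.5 N of friction: under more pressure it slips back when the lever is let go.
- right_press (a joint): how far the right clamp's pad is pressed back towards its jaw plate, m: 0 free, 0.020 squashed to its stop. Spring 800 N/m: 0.010, half-way, is 8 N on the canister. Seen from above, the gap from jaw plate to the pad's thin steel back plate is 20 mm when free and 10 mm half-way.
- right_pad_face (a point): middle of the front face of the right clamp's rubber pad, 48 mm above the table; at x = -30 mm + advance - compression in the clamp's frame.
- right_pad: black rubber pad (54 mm wide, 48 mm high, 6 mm thick) on the right clamp's sprung plate. Origin: 30 mm ahead of its front face along the clamp's x, at table height.
- right_jaw: the right clamp's sliding toothed bar with its steel jaw plate, 56 mm wide, 12 mm thick, top 74 mm above the table. Origin: 58 mm ahead of the plate's front face, at table height. Not to be pushed by hand.
- right_lever: the right clamp's pump lever: two thin steel arms and the cross bar. Origin: middle of its hinge axis, at x = -115, z = 30 mm of the clamp's frame; axes parallel to the clamp's at rest, then turning with the lever about y.
There are look-alikes about, which are no part of the job. Leave any blue look-alike of the canister alone.

How it is judged (in metres and radians):
At the end, for the whole second after the job is handed in: Canister upright (0.15 rad) and home between pad and V jaw (axis 60 to 100 mm ahead of the clamp's origin, within 15 mm of the bar line, over 1 N on the clamp); that pad pressed in 6 to 16 of its 20 mm, over 3 N on the canister, still (under 10 mm/s); fingers bear on that cross bar with over 1 N (((x of canister in the frame of left_clamp between 0.08 and 0.095 m and y of canister in the frame of left_clamp between -0.015 and 0.015 m and value of joint left_press between 0.006 and 0.016 m and contact force between canister and left_pad above 3 N and contact force between the fingers and left_lever above 1 N and angle between canister's own z axis and vertical below 0.15 rad and velocity of joint left_press between -0.01 and 0.01 m/s) or (x of canister in the frame of right_clamp between 0.08 and 0.095 m and y of canister in the frame of right_clamp between -0.015 and 0.015 m and value of joint right_press between 0.006 and 0.016 m and contact force between canister and right_pad above 3 N and contact force between the fingers and right_lever above 1 N and angle between canister's own z axis and vertical below 0.15 rad and velocity of joint right_press between -0.01 and 0.01 m/s))); the arm keeps its last pose, push and grip.
It fails at once if the canister is squeezed by a pad with more than 20 N (contact force between canister and left_pad above 20 N or contact force between canister and right_pad above 20 N).
It fails at once if the pad of the mug's clamp moves more than 8 mm (((x of canister in the frame of left_clamp between 0 and 0.16 m and y of canister in the frame of left_clamp between -0.06 and 0.06 m) and distance of right_pad_face from where it was at the start of the episode above 0.008 m) or ((x of canister in the frame of right_clamp between 0 and 0.16 m and y of canister in the frame of right_clamp between -0.06 and 0.06 m) and distance of left_pad_face from where it was at the start of the episode above 0.008 m)).
It fails at once if the mended mug moves more than 10 mm (distance of mended_mug from where it was at the start of the episode above 0.01 m).
It fails at once if a jaw plate or pad is pushed by the gripper (over 3 N) (contact force between the fingers and left_jaw above 3 N or contact force between the fingers and left_pad above 3 N or contact force between the fingers and right_jaw above 3 N or contact force between the fingers and right_pad above 3 N).
It fails at once if the flask or the spare mug is moved by more than 50 mm (distance of any of flask, spare_mug from where it was at the start of the episode above 0.05 m).
It also fails if it takes over 54 s, if anything falls off the work surface, if the arm or the gripper's body presses on something with over 40 N, if the wrist force passes 120 N, or if a joint passes its speed limit or range.

ROBOT

A 6-joint arm with a two-finger parallel gripper is mounted at the origin on the work surface. World frame = base frame: x ahead of the robot, y to its left, z up, the work surface at z = 0. Lengths are in mm, angles in rad, forces in N, time in s.
With the tool pointing down it reaches from about 275 to 1000 mm from the base axis. Payload 8.4 kg.
Tool frame: the origin (TCP) lies at the very end of the fingers, on their centre line; the grasp point (between the pads) lies env.tcp_to_grasp behind it (env.tcp_to_grasp is the distance from the TCP to the grasp point, in mm); z points along the fingers, y is the line along which they close (so a half turn about z gives the same grasp; the last joint's range is limited). The gripper opens to 85 mm and grips with 20 to 120 N. Pads are 22 mm wide; open, the fingers measure 114 mm over their backs; the gripper's body (76 mm by 85 mm) begins 54 mm behind the grasp point. The pads swing forward as they close: fully open they stand 13 mm farther back than shut.
Start: joints at [-1.106, 0.353, 1.633, -0, 1.155, -0.002], TCP at [281.268, -558.136, 231.281] pointing down, gripper open.
Joint ranges: [-2.63, 2.63], [-0.92, 2.1], [0.06, 2.66], [-1.3, 4.44], [0, 2.69], [-3.02, 3.02]. Speed limits (rad/s): [2.22, 2.22, 2.79, 3.14, 3.14, 3.14].

INTERFACE

Orientations are given as a unit quaternion [w, x, y, z].
In Python, from rig import sensors, camera, workorder, finder, env gives the robot as it stands.
- The arm moves only by the tool play_rows, never from a script. Its arguments are lists of equal length, an entry for each row: "delta_rot": the turn, a rotation vector about the tool's x, y, z in degrees, a list of three; "delta_pos": the shift along the tool's x, y, z in m, a list of three; "jaw": the opening in per cent of the stroke, from 0 (shut) to 100 (fully open). In form: {"delta_rot": [[ax, ay, az], ...], "delta_pos": [[dx, dy, dz], ...], "jaw": [jaw, ...]}. A call has 1 to 5 rows; each row shifts and turns the commanded pose from where the row before left it, along the tool's axes as they then stand; what a row does not reach is not made up. A row lasts 1/10 s, in which the tool goes at most 50 mm and 8.59 degrees, less where a joint would pass 70% of its speed; a pose out of reach is approached as far as the arm can. A call is refused whole if a number of a shift passes 0.05 or a number of a turn 8.59, either way. A call with a gripper value outside its range is refused whole. The fingers move at their own pace and stop on an object; "squeeze" is the grip in N (left out, the last holds). Time passes only in rows, so rows that do not move let the fingers close. It gives the time, the measured TCP pose, the force, the opening and the grip force at its end, in the units of the state.
- sensors.get_obs(): the state, without advancing time (a new reading comes with each control period).
- camera(name): name is "scene" or "top"; returns a dict with "img" (420x560x3 uint8, red, green, blue), "fx", "fy", "cx", "cy" (pixels), "R" (3x3) and "t" (3): a world point X has camera coordinates R X + t. Camera axes: x right, y down, z forward; pixel columns grow to the right and rows downward; lengths in mm; the calibration is good to about 2 mm. A picture is of the moment at which its call begins. There is no depth.
- workorder.finish_job(): hands the job in; it is judged then, once.
Trained networks look in a picture, given as the dict that the camera call returned (one of the last four; its "shot" number tells which), for a name from the list of things; names that differ only in an ending like _2 or _b are one class to them, and where a whole thing is asked for, a point or a joint stands for the part that bears it (a point fixed in the world has none). Each returns a list of dicts, best first, with "p" (0 to 1); they miss things now and then, are a little off and sometimes report something else, mostly with a low value. They report only what shows in the picture. A call takes as long as a camera call. They do not tell look-alikes from the thing itself.
- finder.boxes_of(picture, target): "box" ([left, top, right, bottom] in pixels, round what is visible of it).
- finder.trace(picture, target): "pixels" (420x560 bool, what is visible of it) and "box" ([left, top, right, bottom] in pixels, round what is visible of it).
The state is a dict: "time": time; "qpos": joint angles; "dq": joint speeds; "tau": joint torques, N m; "tool_pos": TCP position; "tool_rot": TCP orientation; "force": force on the tool from outside, world axes, zero at the start; "wrist_torque": the same for the moment, N m; "finger_gap": opening from 0.0 (shut) to 1.0 (fully open); "finger_force": force on a finger pad.
Only numpy, scipy, OpenCV 4.12 (cv2) and the standard library are available. Lean on these libraries where they do the work, as an engineer would, in place of code of your own. Each camera call takes 0.05 s, during which the arm holds its last target. There are 200 camera calls.

## Working session

There is one attempt and no reset: what is moved stays moved. The work goes in short steps, Python scripts to look and compute and a tool call to move; the robot and the scene stay as the last step left them, time stands still between calls to the robot, and variables do not carry over. Pictures are saved under pics/ and viewed, at most 10 in all, crops included, and the job is handed in when it is done.

Besides the shell and the picture viewer there is one more tool, called after "Call:" as name(argument=value, ...) on one line, values as JSON. play_rows: Moves the arm, as the interface text tells. Its arguments: {"type":"object","properties":{"delta_rot":{"type":"array","items":{"type":"array","items":{"type":"number"}}},"delta_pos":{"type":"array","items":{"type":"array","items":{"type":"number"}}},"jaw":{"type":"array","items":{"type":"number"}},"squeeze":{"type":"number"}},"required":["delta_rot","delta_pos","jaw"]}

```bash
mkdir -p pics; ls
python3 - <<'E'
from rig import sensors,camera,finder,env
import cv2,numpy as np
o=sensors.get_obs();print(o, env.tcp_to_grasp)
for n in("scene","top"):
    p=camera(n);cv2.imwrite(f"pics/{n}0.png",p["img"][:,:,::-1])
    print(n,p["fx"],p["fy"],p["cx"],p["cy"],np.round(p["R"],4).tolist(),np.round(p["t"],1))
    for t in("canister","mended_mug","flask","left_bar","right_bar","left_clamp","right_clamp","left_pad"):
        print(t,[(np.round(d["box"]).tolist(),round(d["p"],2)) for d in finder.boxes_of(p,t)][:4])
E
```

```text
pics
{'time': 0.0, 'qpos': array([-1.10644466e+00,  3.53673047e-01,  1.63416450e+00, -7.38949871e-07,
        1.15519858e+00, -2.44445290e-03]), 'dq': array([ 0.00015812, -0.00080769, -0.00031105,  0.00176107,  0.00128527,
       -0.00014249]), 'tau': array([-3.73067640e-03, -6.05265856e+01, -3.42070198e+01, -1.21592534e-04,
        9.34201613e-03,  3.44834689e-05]), 'tool_pos': array([ 281.0203043 , -557.70385555,  230.53314018]), 'tool_rot': array([-7.02498092e-04,  9.72885806e-01,  2.31284864e-01, -1.65539190e-04]), 'force': array([ 0.57580688, -0.84908744,  0.07928364]), 'wrist_torque': array([-0.02227867, -0.00069961,  0.05160636]), 'finger_force': 0.0, 'finger_gap': 0.9964528259297752} 18.700000000000003
scene 457.12454827562186 457.12454827562186 281.4616007241638 203.56231424983423 [[-0.7443, 0.6678, 0.0075], [0.5688, 0.6398, -0.5169], [-0.35, -0.3805, -0.856]] [ 407.5 -393.7 1492.4]
canister [([333.0, 157.0, 359.0, 200.0], 0.71), ([272.0, 217.0, 300.0, 252.0], 0.62), ([299.0, 257.0, 327.0, 296.0], 0.58)]
mended_mug [([170.0, 131.0, 201.0, 169.0], 0.72), ([200.0, 116.0, 268.0
[... 443 characters left out ...]
01.0], 0.71)]
top 476.9458198598385 476.9458198598385 269.6001393177237 206.72523377031223 [[-0.0059, -1.0, 0.0069], [-0.9924, 0.005, -0.1227], [0.1226, -0.0075, -0.9924]] [ 105.6  659.7 1175.7]
canister [([230.0, 178.0, 255.0, 212.0], 0.96), ([178.0, 172.0, 210.0, 201.0], 0.82), ([246.0, 120.0, 272.0, 154.0], 0.59)]
mended_mug [([371.0, 166.0, 413.0, 199.0], 0.59)]
flask []
left_bar [([229.0, 272.0, 267.0, 290.0], 0.84), ([374.0, 252.0, 411.0, 272.0], 0.27)]
right_bar [([378.0, 256.0, 406.0, 270.0], 0.52)]
left_clamp [([224.0, 169.0, 265.0, 310.0], 0.87), ([234.0, 223.0, 255.0, 232.0], 0.58)]
right_clamp [([362.0, 155.0, 417.0, 289.0], 0.8), ([378.0, 208.0, 402.0, 291.0], 0.22)]
left_pad []
```

Run:
```python
import cv2
a=cv2.imread("pics/top0.png");c=a[100:330,140:440];cv2.imwrite("pics/top0c.png",cv2.resize(c,(780,598),interpolation=cv2.INTER_CUBIC))
```

```text
(no output)
```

View pics/top0c.png

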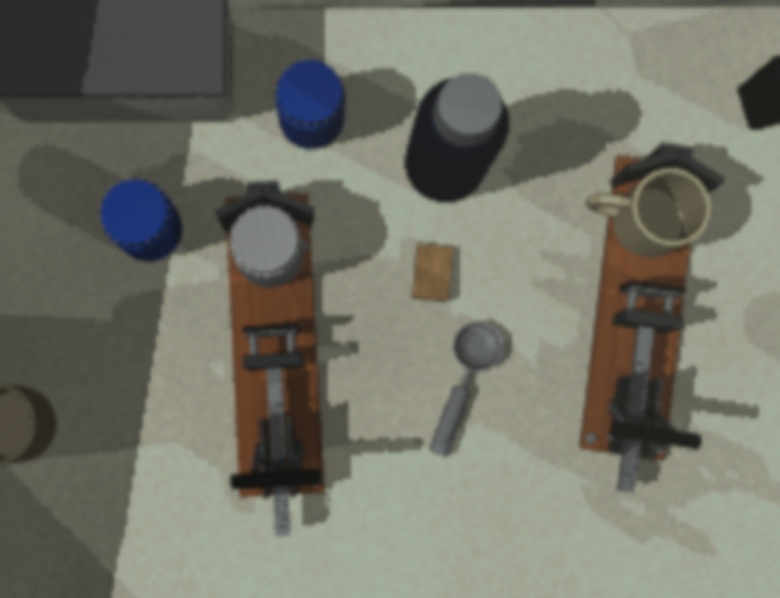

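View pics/scene0.png

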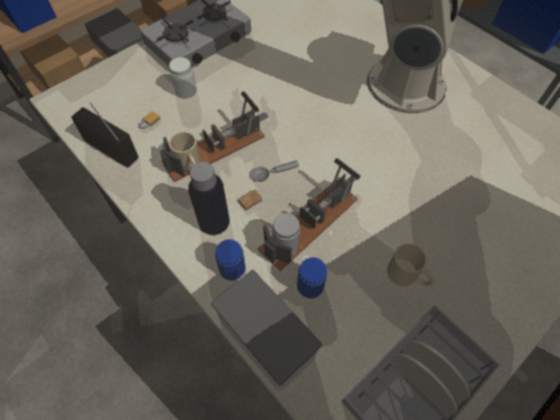

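The top crop shows the plain aluminium canister in the left clamp (crop ~(265,243)). The cream mug is in the right clamp (~(670,207)), and two blue look-alikes stand outside the clamps at (310,100) and (140,218). The scene view agrees, with the canister at (285,232) and its bar from (336,162) to (357,177). So I'm working on the left clamp.

```bash
cat > h.py <<'E'
import numpy as np,cv2
from rig import sensors,camera,finder
def ray(p,u,v,z):
    d=p["R"].T@np.array([(u-p["cx"])/p["fx"],(v-p["cy"])/p["fy"],1]);c=-p["R"].T@p["t"]
    return c+d*(z-c[2])/d[2]
def proj(p,X):
    q=p["R"]@np.array(X)+p["t"];return np.array([p["cx"]+p["fx"]*q[0]/q[2],p["cy"]+p["fy"]*q[1]/q[2]])
E
python3 - <<'E'
from h import *
p=camera("top")
f=lambda x,y,z:ray(p,140+x/2.6,100+y/2.6,z).round(1)
print("base",[f(*c,12) for c in((240,497),(323,492),(226,197),(310,197))])
print("bar ends",f(233,482,127),f(320,478,127))
print("can top",f(265,240,116))
img=p["img"].astype(int)
t=finder.trace(p,"left_bar")
for d in t[:2]:
    ys,xs=np.nonzero(d["pixels"]);print("trace",d["p"],d["box"],len(xs))
# dark bar mask
g=img[276:292,222:272].sum(2)
print(g[:, ::2])
E
```

```text
base [array([447.2, 198.2,  12. ]), array([451.5, 116.7,  12. ]), array([746.3, 213.4,  12. ]), array([745.9, 128.5,  12. ])]
bar ends [466.3 196.4 127. ] [469.4 118.8 127. ]
can top [686.1 168.7 116. ]
trace 0.6 [228.9, 272.2, 263.7, 291.2] 289
trace 0.4 [229.9, 179.0, 257.9, 213.3] 717
[[433 433 444 436 399 214 202 200 120 102  80 122 132 117 105 106 112 107
  121 129 123 222 281 285 291]
 [430 427 441 432 404 226 203 195 114  93  75  98 105  94  97  93 109 113
  127 136 126 211 280 283 294]
 [437 430 436 430 410 235 203 191 114 109  73  85  88  88  94  91 102 113
  133 140 129 210 280 282 290]
 [464 439 432 430 413 241 200 179 110 131  79  88  85  88  89  87  96 108
  124 129 120 206 280 280 289]
 [478 449 430 429 404 236 194 151  98 129  83  94  81  79  76  79  76  87
   93  94  97 194 281 280 287]
 [485 459 438 417 365 211 159 113  73  97  68  78  63  66  61  64  63  64
   65  66  78 185 278 283 287]
 [486 466 449 366 231 130  99  73  58  64  53  59  52  56  54  56  58  57
   60  63  69 185 282 286 288]
 [486 469 446 305 104  69  63  57  55  59  57  56  58  57  59  63  64  62
  
[... 169 characters left out ...]
58  60  60  59  59  60  60  57  61  67
   63  77  84 177 279 338 421]
 [481 474 440 295  70  56  59  60  65  63  60  65  72  79  76  72  71  87
   87 113 127 179 278 404 465]
 [482 478 455 358 159 103  99  99 107  93  77  91 119 135 125 100  95 117
  120 139 168 205 319 441 476]
 [483 480 454 398 318 203 175 175 165 148 107 111 161 167 157 118 108 136
  135 155 173 240 395 465 479]
 [485 483 458 420 398 262 203 207 195 181 124 147 187 201 205 143 195 190
  180 192 204 252 393 478 482]
 [488 486 458 433 416 295 234 266 266 253 166 258 244 277 277 230 360 296
  244 253 256 281 400 482 484]
 [486 484 467 442 416 345 325 380 396 384 287 374 282 307 315 366 451 342
  279 278 279 314 392 481 487]]
```

Checks on the left clamp: base length 299 mm, yaw about 0.045 rad, origin about (607.5, 164.6). The bar at rest comes out at (467.7, 158) from the base and (467.8, 157.6) measured directly. The canister is at about x = 79 in the clamp frame, 8 mm short of the seat, so everything is consistent. Next I turn the tool, then travel.

Call:
play_rows(delta_rot=[[0, 0, -8.24], [0, 0, -8.24], [0, 0, -8.24], [0, 0, -8.24], [0, 0, -8.24]], delta_pos=[[0, 0, 0], [0, 0, 0], [0, 0, 0], [0, 0, 0], [0, 0, 0]], jaw=[100, 100, 100, 100, 100], squeeze=30)

```text
time: 1.5
tool_pos: [281.3, -558.1, 231.3]
tool_rot: [-0.0, 0.828, 0.561, 0.0]
force: [-0.9, 0.1, 0.2]
finger_gap: 0.999
finger_force: 0.0
```

Call:
play_rows(delta_rot=[[0, 0, -8.24], [0, 0, -8.24], [0, 0, -8.24], [0, 0, 0]], delta_pos=[[0, 0, 0], [0, 0, 0], [0, 0, 0], [0, 0, 0]], jaw=[100, 100, 100, 100])

```text
time: 1.9
tool_pos: [281.3, -558.1, 231.3]
tool_rot: [-0.0, 0.69, 0.724, 0.0]
force: [0.5, -1.0, -0.4]
finger_gap: 0.998
finger_force: 0.0
```

Call:
play_rows(delta_rot=[[0, 0, 0], [0, 0, 0], [0, 0, 0], [0, 0, 0], [0, 0, 0]], delta_pos=[[0.047, 0.0145, 0], [0.047, 0.0145, 0], [0.047, 0.0145, 0], [0.047, 0.0145, 0], [0.047, 0.0145, 0]], jaw=[100, 100, 100, 100, 100])

```text
time: 2.4
tool_pos: [342.9, -318.3, 231.4]
tool_rot: [0.0, 0.692, 0.721, 0.0]
force: [0.3, 0.3, -0.8]
finger_gap: 0.998
finger_force: 0.0
```

Call:
play_rows(delta_rot=[[0, 0, 0], [0, 0, 0], [0, 0, 0], [0, 0, 0], [0, 0, 0]], delta_pos=[[0.047, 0.0145, 0], [0.047, 0.0145, 0], [0.047, 0.0145, 0], [0.047, 0.0145, 0], [0.047, 0.0145, 0]], jaw=[100, 100, 100, 100, 100])

```text
time: 2.9
tool_pos: [404.5, -80.0, 231.7]
tool_rot: [0.001, 0.692, 0.722, 0.0]
force: [2.2, 0.5, 0.4]
finger_gap: 1.001
finger_force: 0.0
```

Call:
play_rows(delta_rot=[[0, 0, 0], [0, 0, 0], [0, 0, 0], [0, 0, 0], [0, 0, 0]], delta_pos=[[0.047, 0.0145, 0], [0.047, 0.0145, 0], [0.047, 0.0145, 0], [0.047, 0.0145, 0], [0, 0, 0]], jaw=[100, 100, 100, 100, 100])

```text
time: 3.4
tool_pos: [454.9, 113.7, 231.7]
tool_rot: [-0.0, 0.69, 0.723, 0.001]
force: [-0.5, -0.9, -0.3]
finger_gap: 1.001
finger_force: 0.0
```

Call:
play_rows(delta_rot=[[0, 0, 0], [0, 0, 0], [0, 0, 0], [0, 0, 0], [0, 0, 0]], delta_pos=[[0.0436, 0.015, 0], [0, 0, 0.04], [0, 0, 0.04], [0, 0, 0.0], [0, 0, 0]], jaw=[100, 100, 100, 100, 100])

```text
time: 3.9
tool_pos: [466.2, 152.4, 151.6]
tool_rot: [-0.0, 0.691, 0.722, -0.001]
force: [0.2, 0.4, 0.8]
finger_gap: 1.001
finger_force: 0.0
```

Run:
```python
from h import *
p=camera("top");q=camera("scene");print(sensors.get_obs()["tool_pos"])
A=cv2.resize(p["img"][160:320,180:330],None,fx=2.6,fy=3.7/1.0 if 0 else 2.6,interpolation=2)
B=cv2.resize(q["img"][120:280,240:390],None,fx=2.6,fy=2.6,interpolation=2)
cv2.imwrite("pics/a.png",np.hstack([A,B])[:,:,::-1])
```

```text
[467.65384321 152.84055913 153.16156789]
```

View pics/a.png

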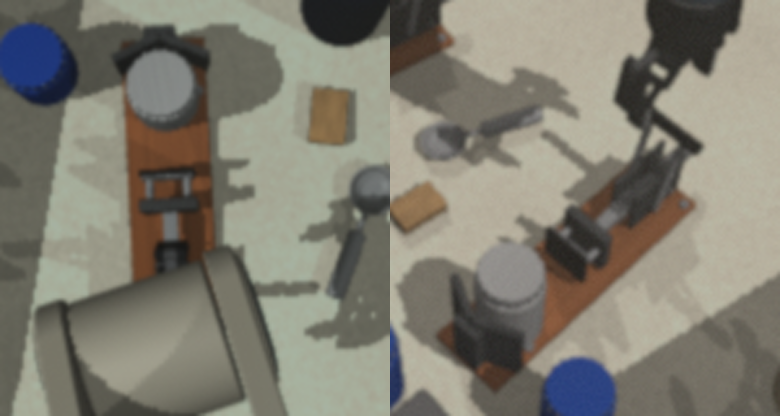

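The left half of the view shows the canister, the pad at (167,175) and the jaw plate at (167,205), all unobstructed. In the right half the open fingers are just above the bar. I'll descend and pinch.

Call:
play_rows(delta_rot=[[0, 0, 0], [0, 0, 0], [0, 0, 0], [0, 0, 0], [0, 0, 0]], delta_pos=[[0.005, 0.0005, 0.021], [0, 0, 0.021], [0, 0, 0], [0, 0, 0], [0, 0, 0]], jaw=[100, 100, 100, 40, 20])

```text
time: 4.5
tool_pos: [467.8, 158.1, 111.0]
tool_rot: [0.001, 0.691, 0.723, 0.001]
force: [-0.2, 0.5, 0.3]
finger_gap: 0.691
finger_force: 0.0
```

Call:
play_rows(delta_rot=[[0, 0, 0], [0, 0, 0], [0, 0, 0], [0, 0, 0], [0, 0, 0]], delta_pos=[[0, 0, 0], [0, 0, 0], [0, 0, 0], [0, 0, 0], [0, 0, 0]], jaw=[5, 0, 0, 0, 0])

```text
time: 5.0
tool_pos: [469.1, 158.1, 110.1]
tool_rot: [0.001, 0.69, 0.723, 0.002]
force: [7.5, -2.2, -0.3]
finger_gap: 0.151
finger_force: 29.9
```

```bash
cat >> h.py <<'E'
O=np.array([607.5,164.6]);yaw=0.045;ex=np.array([np.cos(yaw),np.sin(yaw)]);ey=np.array([-ex[1],ex[0]])
def W(x,y,z): return np.r_[O+ex*x+ey*y,z]
def look(name,show=True):
    """strip of the top view resampled onto clamp plane z=74: 2 px/mm, x -120..140, y -45..45"""
    p=camera("top");X,Y=np.meshgrid(np.arange(-120,140,.5),np.arange(45,-45,-.5))
    uv=np.array([proj(p,W(x,y,74)) for x,y in zip(X.ravel(),Y.ravel())]).astype(np.float32).reshape(*X.shape,2)
    s=cv2.remap(p["img"],uv,None,cv2.INTER_CUBIC)
    if show: cv2.imwrite(name,cv2.resize(s[:,:,::-1],None,fx=1.5,fy=1.5))
    g=s.astype(int).sum(2)
    a=np.r_[g[2*32:2*36],g[2*54:2*58]].mean(0) if 0 else g[[2*y for y in (25,27,63,65)]].mean(0)
    c=[g[2*y:2*y+4].mean(0) for y in (20,66)]
    return p,s,c
E
python3 - <<'E'
from h import *
o=sensors.get_obs();print(o["tool_pos"],o["force"],o["finger_gap"],o["finger_force"])
p,s,c=look("pics/s0.png")
for k in c: print(k[60:300:3].round().astype(int).tolist())
E
```

```text
[469.09090163 158.10205757 110.14117391] [ 7.46407344 -2.15251115 -0.25464676] 0.1507833722588814 29.902769923210144
[210, 213, 213, 212, 212, 213, 213, 212, 210, 211, 212, 213, 212, 213, 214, 214, 214, 214, 215, 215, 214, 214, 215, 215, 216, 216, 215, 214, 215, 216, 215, 216, 214, 208, 189, 168, 146, 138, 150, 163, 168, 167, 164, 164, 170, 181, 206, 228, 236, 240, 240, 238, 237, 238, 233, 224, 217, 211, 211, 186, 152, 123, 119, 144, 179, 209, 218, 222, 221, 220, 221, 221, 222, 222, 222, 222, 222, 222, 225, 229]
[174, 173, 178, 186, 191, 198, 204, 213, 210, 195, 172, 154, 146, 142, 142, 142, 142, 142, 143, 143, 144, 144, 143, 144, 144, 144, 144, 143, 143, 143, 144, 144, 144, 139, 128, 118, 114, 121, 141, 158, 159, 160, 157, 153, 146, 142, 149, 166, 180, 202, 218, 227, 226, 223, 215, 206, 196, 187, 183, 167, 146, 122, 110, 120, 146, 178, 205, 228, 236, 242, 243, 241, 241, 241, 241, 241, 240, 239, 237, 237]
```

View pics/s0.png

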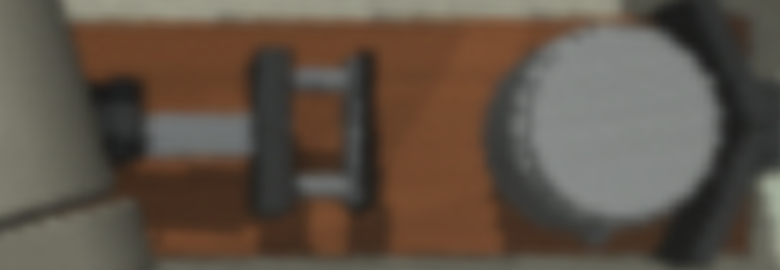

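The strip shows the jaw plate at x ≈ -36.7 to -22.3 mm and the pad face at ≈ +5 mm, so advance is about 35.5 mm. It needs about 93. First stroke, following the arc.

Call:
play_rows(delta_rot=[[0, 0, 0], [0, 0, 0], [0, 0, 0], [0, 0, 0], [0, 0, 0]], delta_pos=[[0, 0.01, -0.002], [0, 0.01, -0.001], [0, 0.01, 0], [0, 0.01, 0.001], [0, 0.009, 0.002]], jaw=[0, 0, 0, 0, 0])

```text
time: 5.55
tool_pos: [514.7, 160.2, 109.3]
tool_rot: [-0.001, 0.69, 0.723, -0.001]
force: [-5.8, 2.0, 0.8]
finger_gap: 0.151
finger_force: 31.4
```

Call:
play_rows(delta_rot=[[0, 0, 0], [0, 0, 0]], delta_pos=[[0, 0, 0], [0, 0, 0]], jaw=[0, 0])

```text
time: 5.75
tool_pos: [515.0, 160.2, 109.2]
tool_rot: [-0.001, 0.691, 0.723, -0.001]
force: [-4.3, 1.7, 2.7]
finger_gap: 0.15
finger_force: 31.7
```

```bash
cat >> h.py <<'E'
def edges():
    p,s,c=look("x",False)
    g=np.mean([s[2*y:2*y+4].astype(int).sum(2).mean(0) for y in (20,24,62,66)],0)
    # red wood vs grey: use R-B contrast
    d=(s[:,:,0].astype(int)-s[:,:,2])[[*range(36,52),*range(122,136)]].mean(0)
    m=d<0.5*np.median(d[100:200]) if 0 else d<25
    x=np.arange(-120,140,.5);i=np.flatnonzero(np.diff(m.astype(int)))
    return [(round(float(x[k]),1),"on" if m[k+1] else "off") for k in i]
E
python3 - <<'E'
from h import *
print(edges())
E
```

```text
[(-22.5, 'off'), (-17.5, 'on'), (1.5, 'off'), (12.0, 'on'), (25.0, 'off'), (49.5, 'on')]
```

Run:
```python
from h import *
look("pics/s1.png")
```

```text
(no output)
```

View pics/s1.png

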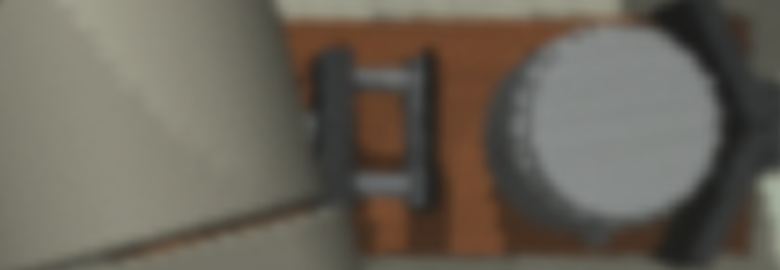

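Plate and pad have both moved about 20.5 mm, to advance ≈ 56. Now back, then the second stroke.

Call:
play_rows(delta_rot=[[0, 0, 0], [0, 0, 0], [0, 0, 0], [0, 0, 0], [0, 0, 0]], delta_pos=[[0, -0.009, -0.002], [0, -0.01, -0.001], [0, -0.01, 0], [0, -0.01, 0.001], [0, -0.009, 0.002]], jaw=[0, 0, 0, 0, 0])

```text
time: 6.35
tool_pos: [468.3, 157.9, 110.1]
tool_rot: [0.001, 0.69, 0.724, 0.001]
force: [21.2, -3.6, 4.6]
finger_gap: 0.152
finger_force: 31.1
```

Call:
play_rows(delta_rot=[[0, 0, 0], [0, 0, 0]], delta_pos=[[0, 0, 0], [0, 0, 0]], jaw=[0, 0])

```text
time: 6.55
tool_pos: [469.3, 158.0, 110.3]
tool_rot: [0.001, 0.69, 0.724, 0.002]
force: [4.4, -3.2, 5.6]
finger_gap: 0.155
finger_force: 30.7
```

Call:
play_rows(delta_rot=[[0, 0, 0], [0, 0, 0], [0, 0, 0], [0, 0, 0], [0, 0, 0]], delta_pos=[[0, 0.01, -0.002], [0, 0.01, -0.001], [0, 0.01, 0], [0, 0.009, 0.001], [0, 0.009, 0.002]], jaw=[0, 0, 0, 0, 0])

```text
time: 7.05
tool_pos: [513.5, 160.2, 109.0]
tool_rot: [-0.001, 0.691, 0.723, -0.001]
force: [-5.9, 2.1, -0.4]
finger_gap: 0.154
finger_force: 32.0
```

Call:
play_rows(delta_rot=[[0, 0, 0], [0, 0, 0]], delta_pos=[[0, 0, 0], [0, 0, 0]], jaw=[0, 0])

```text
time: 7.25
tool_pos: [513.9, 160.2, 108.8]
tool_rot: [-0.001, 0.691, 0.723, -0.001]
force: [-3.8, 2.8, 1.0]
finger_gap: 0.152
finger_force: 32.4
```

Run:
```python
from h import *
look("pics/s2.png")
```

```text
(no output)
```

View pics/s2.png

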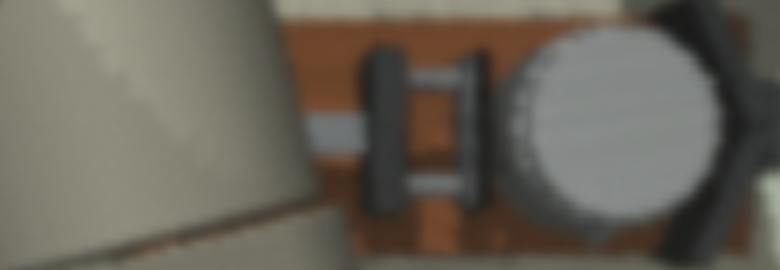

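The plate front is at advance ≈ 72.5 and the pad is about touching the canister. Each stroke seems to catch whole ~6 mm teeth. I'll push a bit further forward, go back, then do the final stroke carefully.

Call:
play_rows(delta_rot=[[0, 0, 0], [0, 0, 0], [0, 0, 0]], delta_pos=[[0, 0.003, 0], [0, 0.001, 0], [0, 0, 0]], jaw=[0, 0, 0])

```text
time: 7.6
tool_pos: [516.8, 160.3, 108.4]
tool_rot: [-0.002, 0.691, 0.723, -0.002]
force: [-7.2, 4.1, -2.8]
finger_gap: 0.153
finger_force: 32.2
```

Call:
play_rows(delta_rot=[[0, 0, 0], [0, 0, 0], [0, 0, 0], [0, 0, 0], [0, 0, 0]], delta_pos=[[0, -0.012, -0.002], [0, -0.011, -0.001], [0, -0.01, 0], [0, -0.01, 0.001], [0, -0.009, 0.002]], jaw=[0, 0, 0, 0, 0])

```text
time: 8.1
tool_pos: [468.3, 157.9, 110.1]
tool_rot: [0.001, 0.69, 0.724, 0.001]
force: [19.3, -3.6, 3.0]
finger_gap: 0.152
finger_force: 31.3
```

Call:
play_rows(delta_rot=[[0, 0, 0], [0, 0, 0], [0, 0, 0]], delta_pos=[[0, 0, 0], [0, 0, 0], [0, 0, 0]], jaw=[0, 0, 0])

```text
time: 8.4
tool_pos: [469.2, 158.0, 110.3]
tool_rot: [0.001, 0.69, 0.723, 0.002]
force: [5.0, -3.4, 2.6]
finger_gap: 0.155
finger_force: 30.9
```

Call:
play_rows(delta_rot=[[0, 0, 0], [0, 0, 0], [0, 0, 0], [0, 0, 0], [0, 0, 0]], delta_pos=[[0, 0.009, -0.002], [0, 0.009, -0.001], [0, 0.009, 0], [0, 0.007, 0.001], [0, 0, 0]], jaw=[0, 0, 0, 0, 0])

```text
time: 8.9
tool_pos: [500.8, 159.5, 111.5]
tool_rot: [-0.001, 0.691, 0.723, -0.001]
force: [-5.2, 0.8, 8.5]
finger_gap: 0.148
finger_force: 32.8
```

Run:
```python
from h import *
print(sensors.get_obs()["force"])
look("pics/s3.png")
```

```text
[-5.22275123  0.84110075  8.52511642]
```

View pics/s3.png

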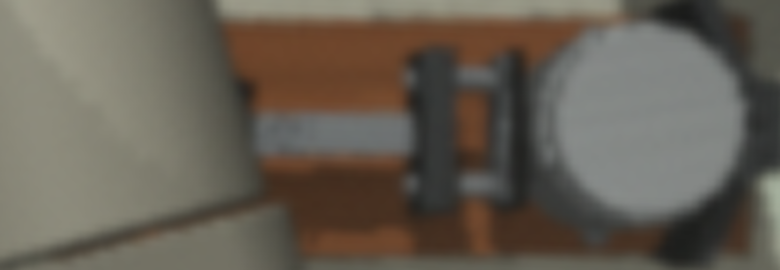

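The plate is at advance ≈ 90 and the canister is about 8 mm further on and home. The gap is down from 54 px to 36 px, so press is about 6 mm. I'll add about 3.5 mm of press, which is 7 mm at the bar.

Call:
play_rows(delta_rot=[[0, 0, 0], [0, 0, 0], [0, 0, 0], [0, 0, 0], [0, 0, 0]], delta_pos=[[0, 0.0025, 0], [0, 0.0025, 0.0005], [0, 0.003, 0.0005], [0, 0, 0], [0, 0, 0]], jaw=[0, 0, 0, 0, 0])

```text
time: 9.45
tool_pos: [507.7, 159.9, 110.4]
tool_rot: [-0.001, 0.691, 0.723, -0.001]
force: [-7.0, 0.4, 8.0]
finger_gap: 0.148
finger_force: 33.0
```

Call:
play_rows(delta_rot=[[0, 0, 0], [0, 0, 0], [0, 0, 0], [0, 0, 0], [0, 0, 0]], delta_pos=[[0, 0, 0], [0, 0, 0], [0, 0, 0], [0, 0, 0], [0, 0, 0]], jaw=[0, 0, 0, 0, 0])

```text
time: 9.95
tool_pos: [507.6, 159.9, 110.4]
tool_rot: [-0.001, 0.691, 0.723, -0.001]
force: [-6.7, 1.0, 7.5]
finger_gap: 0.148
finger_force: 33.0
```

Run:
```python
from h import *
print(sensors.get_obs()["force"])
look("pics/s4.png")
```

```text
[-6.71254021  1.01993777  7.45963966]
```

View pics/s4.png

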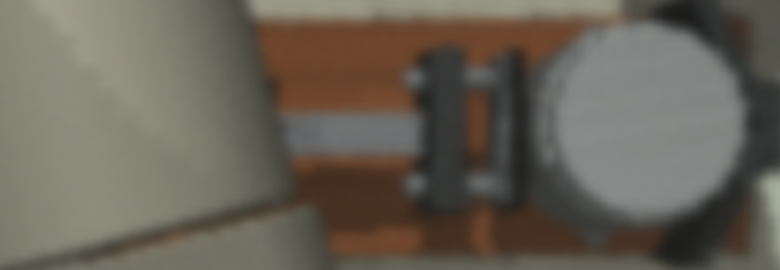

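The gap is now about 26 px against 54 px free, so the pad is pressed in about 9.5 mm. The canister did not move any further, so it is home. The 6.7 N at the bar matches half of 8 N plus the return spring. Handing in.

```bash
python3 -c "
from rig import workorder;print(workorder.finish_job())"
```

```text
the job is handed in; nothing more can be done
None
```

I handed the job in with the canister home in the left clamp's V jaw, its pad pressed in about 9.5 of 20 mm, and the gripper still holding the cross bar at about 6.7 N; the hand-in returned no verdict.

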